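Find the trolley castor that binds

ROBOT

A 6-joint arm with a two-finger parallel gripper is mounted at the origin on the work surface. World frame = base frame: x ahead of the robot, y to its left, z up, the work surface at z = 0. Lengths are in mm, angles in degrees, forces in N, time in s.
With the tool pointing down it reaches from about 300 to 775 mm from the base axis. Payload 14.6 kg.
Tool frame: the origin (TCP) lies midway between the tips of the shut fingers; the grasp point (between the pads) lies 19 mm behind it; z points along the fingers, x is the direction in which the jaws open and shut, and the axes are right-handed (so a half turn about z gives the same grasp; the last joint's range is limited). The gripper opens to 94 mm and grips with 3 to 60 N. Pads are 16 mm wide; open, the fingers measure 119 mm over their backs; the gripper's body (75 mm by 177 mm) begins 78 mm behind the grasp point.
Start: joints at [61.387, 17.183, 87.147, -0, 75.671, -3.816], TCP at [230.674, 499.278, 205.446] pointing down, gripper open.
Joint ranges: [-173.82, 173.82], [-45.26, 126.66], [13.44, 144.39], [-59.66, 239.66], [0, 175.72], [-146.38, 146.38]. Speed limits (degrees/s): [127.2, 127.2, 147.25, 180, 180, 180].

INTERFACE

Orientations are given as [roll, pitch, yaw] about the fixed x, y, z axes, in that order (R = Rz(yaw) Ry(pitch) Rx(roll)).
In Python, from rig import manip gives the robot as it stands. The module is installed in compiled form; this text tells all that it offers. Calls block until the motion is done:
- manip.movep(position, orientation): joint-space move of the TCP to a pose.
- manip.move_l(position, max_speed=150, rotation=None, contact_N=None): straight line of the TCP; rotation=None keeps the orientation; max_speed is the mean speed in mm/s. With contact_N (N) it stops when the force on the tool has changed by that much, and returns True; else False.
- manip.movej(angles): joint-space move.
- manip.release() and manip.clamp(effort=None): open the fingers fully, or close them until they stop; effort is the grip in N (None keeps the last).
- manip.dwell(seconds).
- manip.ik(position, orientation): joint angles nearest the present ones, or None.
- manip.sense(): the state.
- manip.get_image(name): name is "scene" or "top" or "wrist"; returns a dict with "color" (480x640x3 uint8, blue, green, red), "K" (3x3 intrinsics, pixels), "dist_coeffs" ([k1, k2, p1, p2, k3] as OpenCV has them; the pictures are not rectified), "rvec" (rotation vector, rad) and "tvec" (3), from world to camera coordinates, as OpenCV has them. Camera axes: x right, y down, z forward; pixel columns grow to the right and rows downward; lengths in mm; the calibration is good to about 2 mm. A picture is of the moment at which its call begins. There is no depth.
A pose or a line that the arm cannot do raises manip.Unreachable and nothing moves.
- manip.hand_in(): hands the job in, once; it reports no verdict.
The state is a dict: "time_s": time; "joint_positions": joint angles; "qvel": joint speeds; "tau": joint torques, N m; "eef_pos": TCP position; "eef_rot": TCP orientation; "contact_force": force on the tool from outside, world axes, zero at the start; "moment": the same for the moment, N m; "width": opening from 0.0 (shut) to 1.0 (fully open).
Only numpy, scipy, OpenCV 4.12 (cv2) and the standard library are available. Lean on these libraries where they do the work, as an engineer would, in place of code of your own. Each camera call takes 0.05 s, during which the arm holds its last target. There are 200 camera calls.

TASK

Three kitchen-trolley castors stand wheel-up in the wooden tray, and one of their wheels binds. Spin each wheel gently with a fingertip on its tread, at least a quarter turn, with its castor standing in its bay, to feel which one drags; only then lift the binding castor out and set it down upright, plate flat on the floor of the steel tray. Leave the two free-running castors standing in their bays, press no wheel harder than 20 N, and do not disturb the mug, bottle or screwdriver.

Things in the scene. Friction and masses are not known exactly. Their poses are not given: they have to be found in the camera images.
- castor_a: One of three look-alike castors, about 0.3 kg, loose, wheel up, in any bay. Steel plate 60 x 60 x 5 mm flat below; two upright steel cheeks (26 mm wide in y, 5 to 43 mm above the underside, 34 mm over their outer faces in x) hold the wheel: grip them across x. Origin: centre of plate underside; z up, x the axle, y the way it rolls. Axes parallel to bay_tray's.
- wheel_a (a joint): Angle (rad) of castor_a's wheel, no stops, starts within 0.3 of 0; grows when the top moves to castor -y. Black rubber wheel 50 mm dia, 20 mm wide (x), tread top 60 mm above the castor's underside, free above the cheeks.
- axle_a (a point): Centre of the wheel of castor_a, on its axle, 35 mm above the castor's underside. A wheel gives less than 1 mm at 20 N; more force than that bends its axle. A free wheel coasts when flicked (tread drag under 0.01 N, a second or more); the binding one drags with about 1.8 N at its tread and stops at once.
- castor_b: One of three look-alike castors, about 0.3 kg, loose, wheel up, in any bay. Steel plate 60 x 60 x 5 mm flat below; two upright steel cheeks (26 mm wide in y, 5 to 43 mm above the underside, 34 mm over their outer faces in x) hold the wheel: grip them across x. Origin: centre of plate underside; z up, x the axle, y the way it rolls. Axes parallel to bay_tray's.
- wheel_b (a joint): Angle (rad) of castor_b's wheel, no stops, starts within 0.3 of 0; grows when the top moves to castor -y. Black rubber wheel 50 mm dia, 20 mm wide (x), tread top 60 mm above the castor's underside, free above the cheeks.
- axle_b (a point): Centre of the wheel of castor_b, on its axle, 35 mm above the castor's underside. A wheel gives less than 1 mm at 20 N; more force than that bends its axle. A free wheel coasts when flicked (tread drag under 0.01 N, a second or more); the binding one drags with about 1.8 N at its tread and stops at once.
- castor_c: One of three look-alike castors, about 0.3 kg, loose, wheel up, in any bay. Steel plate 60 x 60 x 5 mm flat below; two upright steel cheeks (26 mm wide in y, 5 to 43 mm above the underside, 34 mm over their outer faces in x) hold the wheel: grip them across x. Origin: centre of plate underside; z up, x the axle, y the way it rolls. Axes parallel to bay_tray's.
- wheel_c (a joint): Angle (rad) of castor_c's wheel, no stops, starts within 0.3 of 0; grows when the top moves to castor -y. Black rubber wheel 50 mm dia, 20 mm wide (x), tread top 60 mm above the castor's underside, free above the cheeks.
- axle_c (a point): Centre of the wheel of castor_c, on its axle, 35 mm above the castor's underside. A wheel gives less than 1 mm at 20 N; more force than that bends its axle. A free wheel coasts when flicked (tread drag under 0.01 N, a second or more); the binding one drags with about 1.8 N at its tread and stops at once.
- bay_tray: Wooden tray fixed to the worktop: 86 mm (x) x 310 mm (y) x 13 mm, three bays of 66 x 64 mm in a row at y = -100, 0, 100 mm, bay floors 5 mm above its underside. Origin: centre of its underside. The castors stand square in it.
- repair_tray: Shallow square open steel tray, fixed to the worktop, empty: 150 x 150 x 16 mm outside, walls 3 mm, floor 3 mm thick. Origin: centre of its underside.
- mug: White mug, 80 mm across, 90 mm tall, handle to its +y; origin at the centre of its underside. To be left alone.
- soap_bottle: Green glass soap bottle with a white cap, 60 mm across, 170 mm tall; origin at the centre of its underside. To be left alone.
- screwdriver: Screwdriver lying on the worktop, about 200 mm long along its x axis; to be left alone.
Not all that is in view belongs to the job. What is shaped like the castor_c but green is not meant. What is shaped like the castor_a but purple is not meant.

How it is judged (in metres and radians):
On the way, in this order (a step that is already met when the one before it is completed fails the run):
1. each of the three wheels has been turned on from its start (its angle beyond 1 rad either way), all castors still standing in their bays ((value of joint wheel_a above 1 rad or value of joint wheel_a below -1 rad) and (value of joint wheel_b above 1 rad or value of joint wheel_b below -1 rad) and (value of joint wheel_c above 1 rad or value of joint wheel_c below -1 rad) and distance of each of castor_a, castor_b, castor_c from where it was at the start of the episode below 0.015 m).
2. the binding castor is lifted out of its bay (height (world z) of castor_b above 0.035 m), for 0.1 s.
At the end, for the whole second after the job is handed in: The binding castor stands at rest and upright (0.1 rad), its plate flat on the steel tray's floor, its centre within 50 mm of the tray's centre along both tray axes; the two free-running castors stand upright in their bays, within 15 mm of where they started (x of castor_b in the frame of repair_tray between -0.05 and 0.05 m and y of castor_b in the frame of repair_tray between -0.05 and 0.05 m and z of castor_b in the frame of repair_tray below 0.008 m and angle between each of castor_b, castor_a, castor_c's own z axis and vertical below 0.1 rad and linear speed of castor_b below 0.02 m/s and distance of each of castor_a, castor_c from where it was at the start of the episode below 0.015 m); the robot touches nothing.
It fails at once if a wheel is pressed with more than 20 N (contact force between the fingers and wheel_a above 20 N or contact force between the fingers and wheel_b above 20 N or contact force between the fingers and wheel_c above 20 N).
It fails at once if a free-running castor is lifted or shoved out of its bay (30 mm) (distance of any of castor_a, castor_c from where it was at the start of the episode above 0.03 m).
It fails at once if the mug, bottle or screwdriver is moved more than 30 mm or the mug or bottle tipped (distance of any of mug, soap_bottle, screwdriver from where it was at the start of the episode above 0.03 m or angle between any of mug, soap_bottle's own z axis and vertical above 0.3 rad).
It also fails if it takes over 72 s, if anything falls off the work surface, if the arm or the gripper's body presses on something with over 40 N, if the wrist force passes 120 N, or if a joint passes its speed limit or range.

## Working session

There is one attempt and no reset: what is moved stays moved. The work goes in short steps, each a Python script; the robot and the scene stay as the last script left them, time stands still between calls to the robot, and variables do not carry over. Pictures are saved under pics/ and viewed, about 8 in all and at most 12, crops included, and the job is handed in when it is done.

```bash
mkdir -p pics; python3 - <<'E'
from rig import manip
import cv2,numpy as np
for n in("scene","top"):
    d=manip.get_image(n); cv2.imwrite(f"pics/{n}0.png",d["color"]); np.savez(f"{n}0.npz",**d)
    R=cv2.Rodrigues(np.array(d["rvec"],float))[0]; print(n,(-R.T@np.array(d["tvec"]).ravel()).round())
print(manip.sense())
E
```

```text
scene [1016.  -35.  827.]
top [411.  98. 865.]
{'time_s': 0.1, 'joint_positions': array([ 6.13844867e+01,  1.72123001e+01,  8.71749394e+01, -3.05227895e-04,
        7.56721692e+01, -3.81624655e+00]), 'qvel': array([ 0.05054586, -0.08969831, -0.09001893,  0.0630583 , -0.04616533,
        0.00337596]), 'tau': array([ 1.90707637e-03, -5.32645547e+01, -3.53282762e+01,  7.09290197e-02,
        2.34800298e-02, -3.74457125e-05]), 'eef_pos': array([230.58806652, 499.07361255, 204.95778368]), 'eef_rot': array([-1.79996341e+02,  5.92966704e-02,  6.52008109e+01]), 'contact_force': array([ 0.03417853, -0.28636744,  0.04055835]), 'moment': array([ 0.03981496, -0.00912513,  0.01270397]), 'width': 0.9961862383732902}
```

View pics/scene0.png

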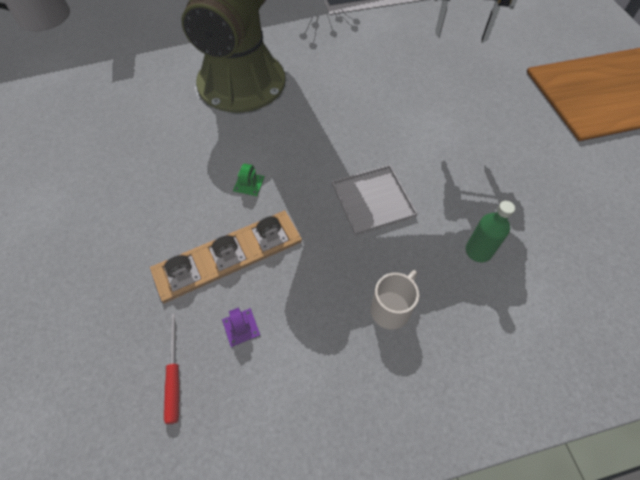

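View pics/top0.png

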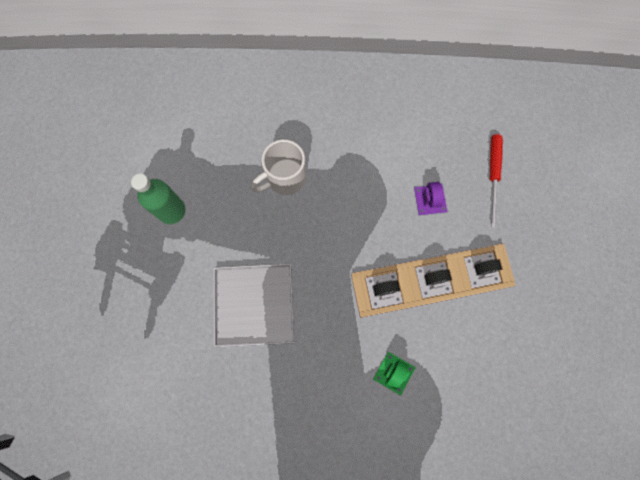

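The top view shows the castors in the wooden tray at (385,288), (437,278) and (487,267). The look-alikes to avoid are the green one at (395,373) and the purple one at (431,199). The steel tray is at (254,305), the mug at (284,165), the bottle at (162,200) and the screwdriver at (496,175). I'll choose the three black-wheeled castors in the wooden tray.

```bash
cat > h.py <<'E'
import cv2,numpy as np
def ray(d,px,z):
    px=np.array(px,float).reshape(-1,1,2)
    u=cv2.undistortPoints(px,d["K"],d["dist_coeffs"]).reshape(-1,2)
    R=cv2.Rodrigues(np.array(d["rvec"],float))[0]; c=-R.T@np.array(d["tvec"],float).ravel()
    v=np.c_[u,np.ones(len(u))]@R
    return c+v*((z-c[2])/v[:,2])[:,None]
def blob(m,k=5):
    m=cv2.morphologyEx(m.astype(np.uint8)*255,cv2.MORPH_CLOSE,np.ones((k,k)))
    return sorted(cv2.findContours(m,cv2.RETR_EXTERNAL,cv2.CHAIN_APPROX_NONE)[0],key=cv2.contourArea)[::-1]
E
python3 - <<'E'
from h import *
def rect(d,c,z):
    w=ray(d,c,z)[:,:2].astype(np.float32); r=cv2.minAreaRect(w); return r
for n in("top","scene"):
    d=dict(np.load(n+"0.npz")); im=d["color"]; h=cv2.cvtColor(im,cv2.COLOR_BGR2HSV)
    wood=(h[...,0]>8)&(h[...,0]<25)&(h[...,1]>80)
    for c in blob(wood)[:2]: print(n,"wood",rect(d,c,13),cv2.boundingRect(c))
    if n=="top":
        roi=np.zeros(wood.shape,bool); roi[225:325,340:530]=1
        for c in blob((h[...,2]<55)&roi,3)[:4]:
            m=cv2.moments(c); p=[m["m10"]/m["m00"],m["m01"]/m["m00"]]; print("wheel",p,m["m00"],ray(d,[p],60)[0].round(1))
        print("steel(approx px corners)",ray(d,[[216,267],[291,264],[293,343],[217,346]],16).round(1))
    else: print("steel",ray(d,[[335,183],[389,169],[415,214],[357,231]],16).round(1))
d=dict(np.load("top0.npz"));cv2.imwrite("pics/crop.png",cv2.resize(d["color"][230:360,200:530],None,fx=2.4,fy=2.4,interpolation=2))
E
```

```text
top wood ((539.3040771484375, -115.48899841308594), (85.39208984375, 309.37591552734375), 13.061663627624512) (352, 244, 163, 73)
top wood ((199.24623107910156, 685.4259643554688), (4.71235466003418, 6.393131732940674), 21.67047882080078) (3, 441, 4, 4)
wheel [437.0321100917431, 276.29816513761466] 218.0 [ 537.8 -110.2   60. ]
wheel [487.2570754716981, 266.2327044025157] 212.0 [ 559.4 -204.7   60. ]
wheel [385.8741987179487, 287.1442307692308] 208.0 [515.  -16.3  60. ]
steel(approx px corners) [[548.6 305.2  16. ]
 [559.5 160.6  16. ]
 [410.3 149.9  16. ]
 [399.4 291.6  16. ]]
scene wood ((300.63720703125, 968.4183349609375), (373.3568420410156, 285.03521728515625), 89.79985809326172) (528, 48, 112, 93)
scene wood ((541.88427734375, -116.20646667480469), (87.9476318359375, 308.873779296875), 12.946390151977539) (151, 211, 150, 91)
steel [[421.  153.9  16. ]
 [412.7 289.8  16. ]
 [549.1 303.8  16. ]
 [559.2 165.3  16. ]]
```

View pics/crop.png

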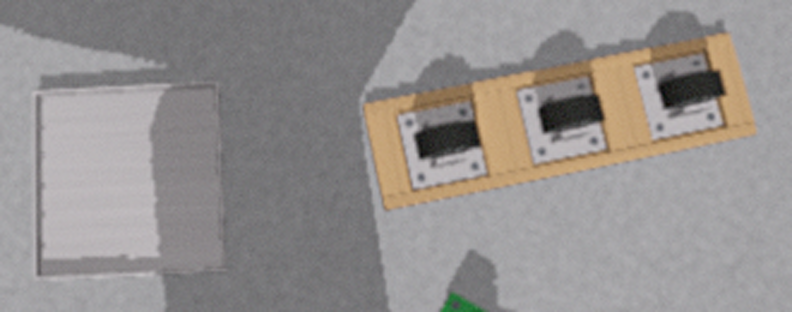

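The crop confirms three black wheels on steel plates in the wooden bays. They stand square, with the axle along tray x at yaw 13°. The tray size matches at 85x309, and its centre is about (540,-116). Next I'll feel the middle wheel first.

```bash
cat >> h.py <<'E'
C=np.array([540,-115.7]); a=np.radians(13); X=np.array([np.cos(a),np.sin(a)]); Y=np.array([-np.sin(a),np.cos(a)])
def bay(i): return C+100*i*Y
E
python3 - <<'E'
from h import *
from rig import manip as m
m.clamp(10)
b=bay(0)
m.movep([*b-8*Y,120],[180,0,-77])
m.move_l([*b-8*Y,73],100); m.dwell(.2)
s=m.sense(); print(s["time_s"],s["eef_pos"],s["contact_force"],s["width"])
hit=m.move_l([*b-8*Y,61],8,contact_N=2)
for k in range(4):
    s=m.sense(); print(hit,s["time_s"],s["eef_pos"].round(2),s["contact_force"].round(2),"FY",(s["contact_force"][:2]@Y).round(2)); m.dwell(.1)
E
```

```text
4.825 [ 542.10052617 -123.57541425   73.64743112] [-0.54828677  0.24845537 -0.35229247] 0.009666078338872057
True 5.8417 [ 541.83 -123.67   64.44] [ 0.18 -0.98  3.95] FY -0.99
True 5.9417 [ 541.82 -123.63   64.42] [ 1.5  -2.11  5.  ] FY -2.39
True 6.0417 [ 541.83 -123.63   64.41] [ 0.54 -1.62  6.2 ] FY -1.7
True 6.1417 [ 541.83 -123.6    64.42] [ 0.43 -0.56  5.89] FY -0.65
```

```bash
python3 - <<'E'
from h import *
from rig import manip as m
b=bay(0); z=64.4
for y in np.arange(-5,13,3):
    m.move_l([*b+y*Y,z],30)
    s=m.sense(); f=s["contact_force"]; print(s["time_s"],"y",((s["eef_pos"][:2]-b)@Y).round(2),"z",s["eef_pos"][2].round(2),z,f.round(2),"FY",(f[:2]@Y).round(2))
    if f[2]<4: z-=.15
    if f[2]>8: z+=.2
E
```

```text
6.4917 y -5.16 z 64.89 64.4 [-2.01 -1.32  7.9 ] FY -0.83
6.7417 y -2.11 z 65.1 64.4 [-2.69 -0.93 10.23] FY -0.3
6.9917 y 0.99 z 65.16 64.60000000000001 [-2.25  0.23  8.1 ] FY 0.73
7.2417 y 4.1 z 65.08 64.80000000000001 [-1.9   0.24  6.39] FY 0.66
7.4917 y 7.2 z 64.72 64.80000000000001 [0.07 1.39 2.7 ] FY 1.34
7.7417 y 10.22 z 64.35 64.65 [-0.07 -0.43 -0.29] FY -0.4
```

```bash
cat >> h.py <<'E'
def stroke(m,b,z,v=70,probe=True):
    "horizontal stroke +Y over wheel top at commanded z; stop mid-way to feel drag"
    s0=m.sense()["contact_force"]
    if probe:
        F=[]
        for y in(-3,1,4):
            m.move_l([*b+y*Y,z],40); s=m.sense(); f=s["contact_force"]; F.append([round(x,1) for x in(f[:2]@X,f[:2]@Y,f[2],s["eef_pos"][2])])
        print("FX FY FZ z",F,s0.round(1))
        m.move_l([*b+16*Y,z],v)
    else: m.move_l([*b+18*Y,z],v)
def back(m,b,z):
    m.move_l([*b+18*Y,z+6],100); m.move_l([*b-16*Y,z+6],150); m.move_l([*b-16*Y,z],60)
E
python3 - <<'E'
from h import *
from rig import manip as m
b=bay(0); z=64.6
back(m,b,z); m.dwell(.1); stroke(m,b,z)
back(m,b,z); stroke(m,b,z,90,False); m.move_l([*b+18*Y,z+6],100)
I=[]
for k in range(4):
    I.append(m.get_image("wrist")["color"]); I.append(m.get_image("top")["color"]); m.dwell(.1)
for k in range(2,8,2):
    for j in(0,1):
        d=cv2.absdiff(I[k+j],I[j]).max(2); ys,xs=np.where(d>25); print(k,j,len(xs),(xs.mean(),ys.mean()) if len(xs) else 0)
cv2.imwrite("pics/w1.png",np.hstack([cv2.resize(I[0],(400,300)),cv2.resize(I[6],(400,300))])); cv2.imwrite("pics/t1.png",I[7])
print(m.sense()["time_s"])
E
```

```text
FX FY FZ z [[np.float64(-1.7), np.float64(-0.2), np.float64(5.4), np.float64(65.2)], [np.float64(-1.8), np.float64(0.4), np.float64(6.4), np.float64(65.2)], [np.float64(-2.0), np.float64(0.9), np.float64(5.3), np.float64(65.0)]] [-0.4  0.8 -0.6]
2 0 4473 (np.float64(454.05209031969594), np.float64(152.55756762799015))
2 1 71 (np.float64(475.056338028169), np.float64(256.8732394366197))
4 0 5420 (np.float64(446.3156826568266), np.float64(156.0269372693727))
4 1 98 (np.float64(496.9387755102041), np.float64(301.0612244897959))
6 0 5461 (np.float64(438.496062992126), np.float64(160.73741073063542))
6 1 96 (np.float64(495.1458333333333), np.float64(310.4166666666667))
12.4667
```

View pics/w1.png

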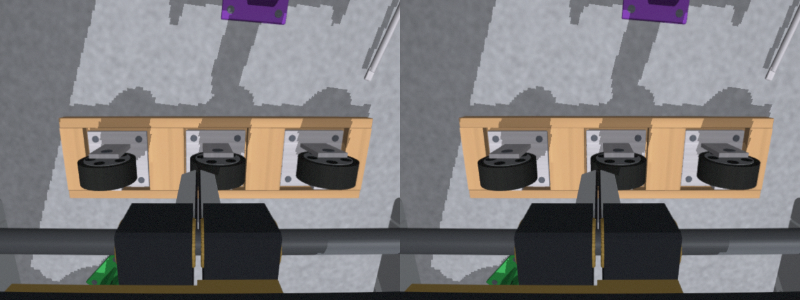

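The wrist view shows all three wheels with hub holes on the near side, middle wheel at about (218,165), so rotation can be seen. The force along Y crosses zero at the top of the middle wheel, so there is no drag and it feels free. Next come the other two.

```bash
python3 - <<'E'
from h import *
from rig import manip as m
rows=[]
for i in(1,-1):
    b=bay(i)
    p=m.sense()["eef_pos"]; m.move_l([*p[:2],85],120); m.move_l([*b-8*Y,85],200); m.move_l([*b-8*Y,70],80); m.dwell(.15)
    hit=m.move_l([*b-8*Y,61],8,contact_N=2); zc=m.sense()["eef_pos"][2]; z=64.6+np.clip(zc-64.44,-.4,.4)
    print("bay",i,hit,zc,z,m.sense()["contact_force"].round(1),m.sense()["time_s"])
    if not hit: break
    stroke(m,b,z)
    fr=[]
    for k in range(2):
        back(m,b,z); stroke(m,b,z,90,False)
    m.move_l([*b+18*Y,z+6],100)
    for k in range(4): fr.append(m.get_image("wrist")["color"]); m.dwell(.1)
    rows.append(np.hstack([f[225:315,320-70:320+70] for f in fr]))
    np.save(f"fr{i}.npy",fr)
    print(m.sense()["time_s"])
cv2.imwrite("pics/r2.png",cv2.resize(np.vstack(rows),None,fx=1.4,fy=1.4,interpolation=2))
E
```

```text
bay 1 True 64.59964273364692 64.75964273364691 [ 0.  -0.9  3.8] 14.45
FX FY FZ z [[np.float64(-2.5), np.float64(-0.9), np.float64(6.8), np.float64(65.2)], [np.float64(-2.6), np.float64(0.3), np.float64(6.1), np.float64(65.2)], [np.float64(-1.3), np.float64(0.3), np.float64(5.5), np.float64(65.0)]] [ 0.  -0.9  3.8]
19.2
bay -1 True 64.33850856896156 64.49850856896155 [-0.3  1.   4.5] 21.9667
FX FY FZ z [[np.float64(-2.5), np.float64(0.1), np.float64(6.7), np.float64(65.1)], [np.float64(-1.7), np.float64(1.0), np.float64(8.1), np.float64(65.2)], [np.float64(-1.5), np.float64(0.6), np.float64(7.5), np.float64(65.1)]] [-0.3  1.   4.5]
26.7167
```

View pics/r2.png

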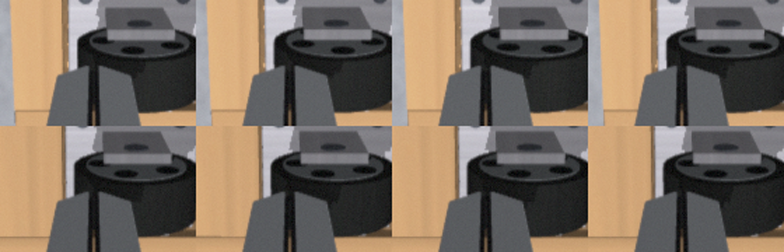

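Row 1 (bay +1): the hub holes at about (135,48) keep moving after the flick, so that wheel coasts. Row 2 (bay -1): the holes don't move, so that wheel probably binds. I still need two checks: that bay -1 turned under the finger, and that the middle wheel coasts.

```bash
python3 - <<'E'
from h import *
from rig import manip as m
crop=lambda f:f[225:315,250:390]
rows=[]
b=bay(-1); z=64.45
back(m,b,z); fr=[]
for y in(-6,-2,2,6): m.move_l([*b+y*Y,z],40); fr.append(m.get_image("wrist")["color"]); print(m.sense()["contact_force"].round(1),end=" ")
m.move_l([*b+18*Y,z],80); rows.append(np.hstack([crop(f) for f in fr]))
back(m,b,z); stroke(m,b,z,80,False)
b=bay(0); z=64.6
m.move_l([*bay(-1)+18*Y,85],120); m.move_l([*b-16*Y,85],200); m.move_l([*b-16*Y,z],80); fr=[]
stroke(m,b,z,90,False); m.move_l([*b+18*Y,z+6],100)
for k in range(4): fr.append(m.get_image("wrist")["color"]); m.dwell(.1)
rows.append(np.hstack([crop(f) for f in fr]))
print(m.sense()["time_s"])
cv2.imwrite("pics/r3.png",cv2.resize(np.vstack(rows),None,fx=1.4,fy=1.4,interpolation=2))
E
```

```text
[-0.4  1.2  4.2] [-1.7  0.6  7.5] [-1.7  0.8  9.5] [-1.5  2.1  6.1] 33.2833
```

View pics/r3.png

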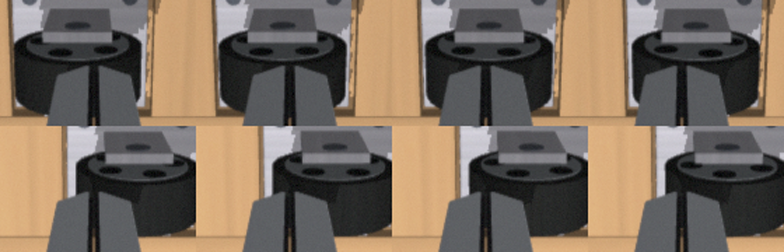

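Bay -1 (row 1) turns under the finger; the holes shift about 14 px over 12 mm. The middle wheel (row 2) moved only in the last frame. Evenly spaced frames can hide rotation because the holes repeat, so I'll retest both wheels with uneven timing.

```bash
python3 - <<'E'
from h import *
from rig import manip as m
crop=lambda f:f[225:315,280:390]
rows=[]
z=64.6
for i in(0,-1):
    b=bay(i)
    if i: m.move_l([*bay(0)+18*Y,85],120); m.move_l([*b-16*Y,85],200); m.move_l([*b-16*Y,z-.15],80)
    else: back(m,b,z)
    stroke(m,b,z+.15*i,90,False); m.move_l([*b+18*Y,z+6],100)
    fr=[]
    for dt in(0,0,.03,.05,.2): fr.append(crop(m.get_image("wrist")["color"])); dt and m.dwell(dt)
    rows.append(np.hstack(fr))
print(m.sense()["time_s"])
cv2.imwrite("pics/r4.png",cv2.resize(np.vstack(rows),None,fx=1.4,fy=1.4,interpolation=2))
E
```

```text
38.2667
```

View pics/r4.png

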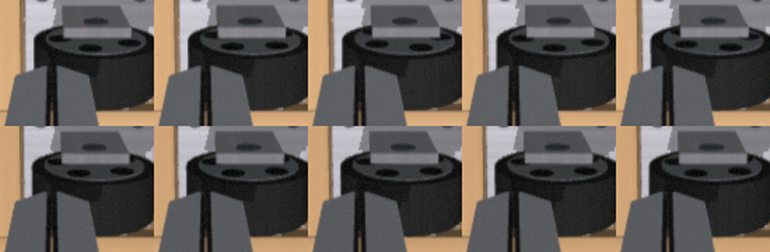

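Middle row: the holes differ in every frame, so it coasts. Bay -1 row: the holes stay fixed at (80,172) in every frame, so it stops at once. Bay -1 is the binding castor, and I'll grasp it now.

```bash
python3 - <<'E'
from h import *
from rig import manip as m
b=bay(-1)
m.move_l([*b+18*Y,125],200); m.release()
m.movep([*b,125],[180,0,13]); m.move_l([*b,60],120); hit=m.move_l([*b,19],60,contact_N=12); print(hit,m.sense()["eef_pos"])
if not hit:
    m.clamp(30); s=m.sense(); print("w",s["width"]*94,s["time_s"]); z0=s["eef_pos"][2]
    m.move_l([*b,60],80); m.move_l([*b,125],150)
    s=m.sense(); print(s["width"]*94,s["contact_force"],z0,s["time_s"])
    cv2.imwrite("pics/g.png",m.get_image("scene")["color"][120:360,120:440])
E
```

```text
False [ 562.67975575 -213.21899399   19.27060571]
w 34.399804819988525 44.0333
33.9246492205314 [ 0.18199352  0.17411693 -3.41004718] 18.980614967641937 45.2833
```

View pics/g.png

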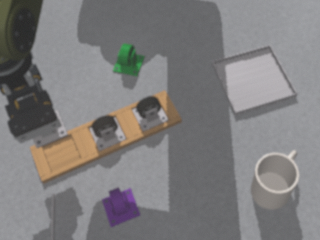

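The castor is held: grip width 34 mm, 3.4 N load. The bay at crop (62,152) is empty, and the other two castors still stand at (106,130) and (150,112). Now I'll place it.

```bash
python3 - <<'E'
from h import *
from rig import manip as m
T=[481,227]
m.movep([*T,125],[180,0,4]); m.move_l([*T,28],120); m.dwell(.1)
hit=m.move_l([*T,14.5],12,contact_N=4); s=m.sense(); print(hit,s["eef_pos"],s["contact_force"],s["time_s"])
if s["eef_pos"][2]<18.5:
    m.release(); m.dwell(.2); m.move_l([*T,60],60); m.move_l([*T,200],200)
    m.dwell(.3); m.movep([380,150,220],[180,0,4])
    cv2.imwrite("pics/end.png",m.get_image("scene")["color"]); print(m.sense()["time_s"],m.sense()["contact_force"])
    d=m.get_image("wrist"); cv2.imwrite("pics/endw.png",d["color"])
E
```

```text
True [480.93668482 226.97123435  16.9443266 ] [-0.79581576  0.03317687  4.70643879] 48.8917
52.7833 [ 0.05176957  0.02890684 -0.54305556]
```

View pics/end.png

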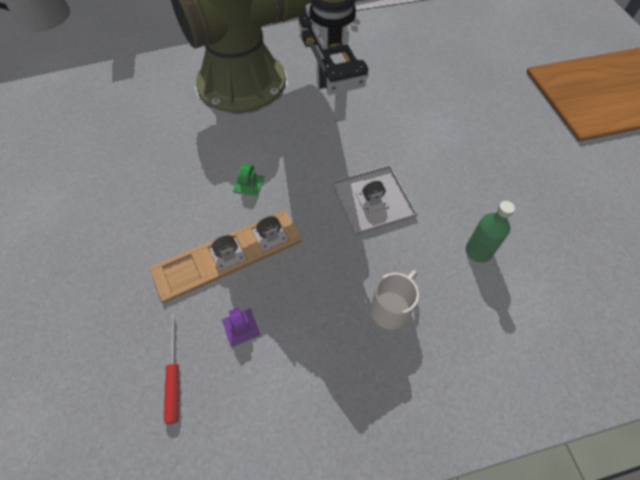

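The castor stands upright in the middle of the steel tray at (374,195). The other two are in their bays, the mug, bottle and screwdriver look undisturbed, and the robot is clear.

```bash
python3 -c "
from rig import manip as m
m.hand_in(); print(m.sense()['time_s'])"
```

```text
the job is handed in; nothing more can be done
the job is handed in; nothing more can be done
```

I found the binding castor in the tray's y = -100 bay, moved it to the steel tray and handed the job in. The robot's clock read 52.8 s at my last reading, against the 72 s limit.

**Finding it:** I stroked each wheel several times with the shut fingertips. The highest press I read between moves was about 10 N. In wrist pictures the middle and +100 wheels kept coasting after a flick. The -100 wheel turned under the finger but stopped at once.

**Placing it:** I gripped it across the cheeks (34 mm width) and set it down at the steel tray's centre. The tool was 2 mm lower at contact than at the grasp, which matches the difference between the two floors.

**Last checks:** The final picture shows it upright near the tray's centre, and the two free castors still in their bays. The mug, bottle and screwdriver look unmoved, and the robot touches nothing.

**What disagreed or was not measured:**
- **Drag force:** The sideways force readings did not separate the wheels clearly. No 1.8 N drag showed, so I decided on the coasting pictures.
- **Repeat test:** One series of pictures of the middle wheel was ambiguous, so I repeated the test with uneven timing, which settled it.
- **Wheel angles:** I estimated these rather than measuring them. The binding wheel had six strokes, and the one I tracked in pictures gave about 0.4 rad.

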